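# Isolate the bench supply and draw its fuse

### The arm

A 6-joint arm with a two-finger parallel gripper is mounted at the origin on the work surface; the furniture and walls round the work are solid. World frame = base frame: x ahead of the robot, y to its left, z up, the work surface at z = 0. Lengths are in mm, angles in degrees, forces in N, time in s.
With the tool pointing down it reaches from about 300 to 850 mm from the base axis. Payload 4.2 kg.
Tool frame: the origin (TCP) lies on the centre line of the jaws, within the pads' length; the fingertips stand 14 mm ahead of it and the grasp point (between the pads) lies 5 mm behind it (env.finger_overhang is the z of the fingertips in the tool frame, in mm); z points along the fingers, y is the line along which they close (so a half turn about z gives the same grasp; the last joint's range is limited). The gripper opens to 91 mm and grips with 3 to 60 N. Pads are 32 mm wide; open, the fingers measure 118 mm over their backs; the gripper's body (76 mm by 178 mm) begins 60 mm behind the grasp point.
Start: joints at [75.802, 18.312, 89.639, -0, 72.044, -1.146], TCP at [129.856, 560.16, 227.976] pointing down, gripper open.
Joint ranges: [-177.97, 177.97], [-48.28, 115.42], [12.27, 149.76], [-77.06, 257.06], [2.81, 150.46], [-146.56, 146.56]. Speed limits (degrees/s): [147.25, 147.25, 180, 180, 180, 180].

### API

Orientations are given as [roll, pitch, yaw] about the fixed x, y, z axes, in that order (R = Rz(yaw) Ry(pitch) Rx(roll)).
In Python, from workcell import sensors, viewer, env gives the robot as it stands. The module is installed in compiled form; this text tells all that it offers.
- The arm moves only by the tool step_arm, never from a script. Its argument "plan" is one flat list of numbers, 6 for each row, row after row: the shift along the tool's x, y, z in cm, then the turn, a rotation vector about the tool's x, y, z in rad. In form: [x, y, z, wx, wy, wz, x, y, z, wx, wy, wz, ...]. A call has 1 to 5 rows; each row shifts and turns the commanded pose from where the row before left it, along the tool's axes as they then stand; what a row does not reach is not made up. A row lasts 1/12 s, in which the tool goes at most 41.7 mm and 7.16 degrees, less where a joint would pass 70% of its speed; a pose out of reach is approached as far as the arm can. A call is refused whole if a number of a shift passes 4.17 or a number of a turn 0.125, either way. A call with a gripper value outside its range is refused whole. "hand" is the finger opening in cm, from 0 to 9.12, set as the call begins (left out, the last holds). The fingers move at their own pace and stop on an object; "newtons" is the grip in N (left out, the last holds). Time passes only in rows, so rows that do not move let the fingers close. It gives the time, the measured TCP pose, the force, the opening and the grip force at its end, in the units of the state.
- sensors.state(): the state, without advancing time (a new reading comes with each control period).
- viewer.grab_frame(name): name is "scene" or "top"; returns a dict with "img" (420x560x3 uint8, red, green, blue), "fx", "fy", "cx", "cy" (pixels), "position" and "attitude" of the camera in the world. Camera axes: x right, y down, z forward; pixel columns grow to the right and rows downward; lengths in mm; the calibration is good to about 2 mm. A picture is of the moment at which its call begins. There is no depth.
- env.job_done(): hands the job in; it is judged then, once.
Trained networks look in a picture, given as the dict that the camera call returned (one of the last four; its "shot" number tells which), for a name from the list of things; names that differ only in an ending like _2 or _b are one class to them, and where a whole thing is asked for, a point or a joint stands for the part that bears it (a point fixed in the world has none). Each returns a list of dicts, best first, with "score" (0 to 1); they miss things now and then, are a little off and sometimes report something else, mostly with a low value. They report only what shows in the picture. A call takes as long as a camera call.
- viewer.boxes_of(name, picture): "location" ([column, row] in pixels, amid what is visible of it).
- viewer.pinpoint(name, picture): "location" ([column, row] in pixels: a listed point, or the origin of a listed thing).
The state is a dict: "time_s": time; "qpos": joint angles; "qvel": joint speeds; "effort": joint torques, N m; "ee_pos": TCP position; "ee_rot": TCP orientation; "force": force on the tool from outside, world axes, zero at the start; "torque": the same for the moment, N m; "gripper_width": finger opening in mm; "gripper_force": force on a finger pad.
Only numpy, scipy, OpenCV 4.12 (cv2) and the standard library are available. Lean on these libraries where they do the work, as an engineer would, in place of code of your own. Each camera call takes 0.05 s, during which the arm holds its last target. There are 200 camera calls.

### The job

Isolate the bench supply box so that it can be worked on: pinch both release tabs of its rotary switch, turn it anticlockwise to OFF until it stops and let both tabs spring out to lock it there. Then draw the fuse carrier and leave it in the dark steel tray. The tabs are brittle, so squeeze no harder than they need.

Things in the scene. Friction and masses are not known exactly. Their poses are not given: they have to be found in the camera images.
- supply_box: Grey metal supply box fixed to the bench, 150 (x) x 200 (y) x 60 mm high; two black output posts on its front (-x) face. Origin: centre of its underside, z up. On its flat lid: a rotary switch towards +y, a fuse carrier towards -y.
- switch_place (a point): Nominal place of the rotary switch on the lid's surface, axes as the box's. The switch sits in a loose cut-out: its upright axis stands anywhere up to 6 mm off this point in x and 5 mm in y, twisted up to 2 degrees. Above the lid: bezel 84 mm square to 3 mm; metal lock ring, 64 mm across, to 10 mm; black round knob, 43 mm across, to 44 mm, with a tab on either side.
- knob (a joint): Switch angle, anticlockwise from above: 0 = ON (start), 1.2 rad = OFF, a stop at each end. A steel tongue on the knob, reaching 78 mm out, 10 to 14 mm above the lid, bars the fuse carrier's foot at ON. Between ON and OFF the ring holds the tabs 4.6 mm in, even when let go. Within 0.07 rad of OFF they can spring out and lock. It takes about 0.1 N m to turn.
- tab_a (a joint): Travel of the grey tab that faces box +x at ON, in m: 0 = out, 0.0065 = fully in; free to turn from 0.0048. Flat ribbed face 20 mm wide, 13 to 40 mm above the lid. Over both faces 58 mm when out, 45 mm when fully in. Spring 5.5 N (out) to 12 N (in): grip with 13 to 15 N; it breaks over 18 N, which an off-centre pinch soon reaches on one side. Both must be in at once.
- tab_b (a joint): Travel of the opposite tab, which faces box -x at ON; otherwise the same.
- fuse_carrier: Black fuse carrier, 80 g, loose in its well. Origin: centre of its plug's underside; axes as the box's. Plug 30 (x) x 20 (y) x 17 mm high; foot plate 44 mm in x, y -15 to +24, z 17 to 25 mm, resting on the lid; upright grip 34 (x) x 12 (y) mm, z 25 to 52 mm, taken across its 12 mm. Barred by the tongue until OFF; then draw it straight up.
- fuse_well (a point): Centre of the fuse well's mouth in the lid, 34 (x) x 24 (y) mm, 18 mm deep.
- tray: Shallow open dark steel tray, 110 (x) x 90 (y) x 22 mm, walls and floor 3 mm thick, on the bench to the left or right of the box. Origin: centre of its underside. Loose, 0.3 kg.
- reel: Bystander: reel of solder, 60 mm across, 40 mm high, on the other side of the box from the tray; leave it where it is.
- tape: Bystander: black roll of tape, 55 mm across, lying behind and left of the box; leave it there.
- vial: Bystander: glass vial with a black cap, 24 mm across, 78 mm high, standing behind and right of the box; leave it there.

How it is judged (in metres and radians):
On the way, in this order (a step that is already met when the one before it is completed fails the run):
1. the tabs are pinched in and the switch is turned away from ON (value of joint knob above 0.3 rad and value of joint each of tab_a, tab_b above 0.003 m), for 0.1 s.
2. the switch is at OFF with both tabs out, the fuse carrier still in its well (value of joint knob above 1.12 rad and value of joint each of tab_a, tab_b below 0.0015 m and z of fuse_carrier in the frame of supply_box below 0.047 m), for 0.2 s.
At the end, for the whole second after the job is handed in: The switch is at OFF (over 1.12 rad) and locked, both tabs out to within 1.5 mm; the fuse carrier lies or stands at rest inside the tray, which is level (value of joint knob above 1.12 rad and value of joint each of tab_a, tab_b below 0.0015 m and x of fuse_carrier in the frame of tray between -0.045 and 0.045 m and y of fuse_carrier in the frame of tray between -0.035 and 0.035 m and z of fuse_carrier in the frame of tray below 0.03 m and linear speed of fuse_carrier below 0.02 m/s and angle between tray's own z axis and vertical below 0.1 rad); the robot touches nothing.
It fails at once if a release tab is pressed with more than 18 N (contact force between the fingers and tab_a above 18 N or contact force between the fingers and tab_b above 18 N).
It fails at once if the fuse carrier is drawn before the switch is locked at OFF (not (z of fuse_carrier in the frame of supply_box below 0.047 m) and not (value of joint knob above 1.12 rad and value of joint each of tab_a, tab_b below 0.0015 m)).
It fails at once if the reel, tape or vial is pushed by more than 3 cm (distance of any of reel, tape, vial from where it was at the start of the episode above 0.03 m).
It also fails if it takes over 67 s, if anything falls off the work surface, if the arm or the gripper's body presses on something with over 40 N, if the wrist force passes 120 N, or if a joint passes its speed limit or range.

## Working session

There is one attempt and no reset: what is moved stays moved. The work goes in short steps, Python scripts to look and compute and a tool call to move; the robot and the scene stay as the last step left them, time stands still between calls to the robot, and variables do not carry over. Pictures are saved under pics/ and viewed, at most 10 in all, crops included, and the job is handed in when it is done.

Besides the shell and the picture viewer there is one more tool, called after "Emit:" as a command line: name --argument value ..., lists and objects as JSON in quotes. step_arm: Moves the arm, as the interface text tells. Its arguments: {"type":"object","properties":{"plan":{"type":"array","items":{"type":"number"}},"hand":{"type":"number"},"newtons":{"type":"number"}},"required":["plan"]}

```bash
mkdir -p pics; cat > h.py <<'E'
import numpy as np, cv2
from scipy.spatial.transform import Rotation as R
from workcell import sensors, viewer, env
def Rm(att):
    a=np.array(att,float)
    if a.shape==(3,3): return a
    if a.size==4: raise SystemExit(att)
    return R.from_euler('xyz',a,degrees=True).as_matrix()
def ray(f,uv):
    d=np.array([(uv[0]-f['cx'])/f['fx'],(uv[1]-f['cy'])/f['fy'],1.]); return np.array(f['position'],float),Rm(f['attitude'])@d
def onz(f,uv,z):
    p,d=ray(f,uv); return p+d*(z-p[2])/d[2]
def proj(f,X):
    c=Rm(f['attitude']).T@(np.array(X,float)-np.array(f['position'])); return [f['fx']*c[0]/c[2]+f['cx'],f['fy']*c[1]/c[2]+f['cy']]
E
python3 - <<'E'
from h import *
fs={}
for n in ('top','scene'):
    f=viewer.grab_frame(n); fs[n]=f
    print(n,f['position'],f['attitude'],f['fx'],f['fy'],f['cx'],f['cy'])
    cv2.imwrite(f'pics/{n}0.png',f['img'][:,:,::-1])
Z=dict(supply_box=0,switch_place=60,fuse_well=60,fuse_carrier=43,tray=0,reel=0,tape=0,vial=0,knob=100,tab_a=86,tab_b=86)
for k,z in Z.items():
    for n,f in fs.items():
        for fn in ('pinpoint','boxes_of'):
            try:
                for r in getattr(viewer,fn)(k,f)[:2]: print(k,n,fn,round(r['score'],2),np.round(r['location'],1),np.round(onz(f,r['location'],z),1))
            except Exception as e: print(k,n,fn,e)
print(sensors.state(), env.finger_overhang)
E
```

```text
top [ 345.93355024   14.22926667 1146.97328027] [-170.09435371   -1.43848395  -89.76435517] 463.3455013317939 463.3455013317939 267.2933844374431 217.9283933552726
scene [ -16.78308919 -263.34935345  830.69189265] [-142.21376584    1.00581722  -65.25701747] 436.7955209963272 436.7955209963272 281.2936319766895 206.5686138199591
supply_box top pinpoint 0.71 [292.6 248.6] [469.5 -77.1   0. ]
supply_box top pinpoint 0.54 [179.1 198.6] [594.  208.7   0. ]
supply_box top boxes_of 0.98 [299.6 253.6] [457.1 -94.4   0. ]
supply_box scene pinpoint 0.8 [301.3 247.1] [475.9 -69.7   0. ]
supply_box scene boxes_of 0.73 [309.1 251.3] [472.8 -89.9   0. ]
supply_box scene boxes_of 0.44 [411.6 285.5] [ 482.8 -318.2    0. ]
switch_place top boxes_of 0.6 [300.4 253. ] [452.7 -90.6  60. ]
switch_place top boxes_of 0.16 [311.1 245.8] [ 469.9 -116.1   60. ]
switch_place scene boxes_of 0.85 [305.6 248.9] [439.9 -93.5  60. ]
fuse_well top pinpoint 0.56 [311.4 242.9] [ 476.8 -116.9   60. ]
fuse_well top boxes_of 0.65 [299.4 255.3] [447.3 -88.2  60. ]
fuse_well top boxes_of 0.36 [175.2 190.6] [600.5 208.6  60
[... 2859 characters left out ...]
6] [451.5 -32.   86. ]
{'time_s': 2.0, 'qpos': array([ 7.58018598e+01,  1.83120185e+01,  8.96391481e+01, -1.04279234e-03,
        7.20446295e+01, -1.14519007e+00]), 'qvel': array([ 0.13969189,  0.04938819, -0.0288233 , -0.02004486,  0.0655155 ,
        0.09591926]), 'effort': array([ 9.25775254e-06, -4.12347114e+01, -2.32226747e+01,  7.28609576e-02,
        3.77332815e-02,  6.52881962e-07]), 'ee_pos': array([129.86474321, 560.15379362, 227.97373158]), 'ee_rot': array([1.79995817e+02, 1.07585169e-03, 1.66947371e+02]), 'force': array([-0.29416782, -0.26250909,  0.74403349]), 'torque': array([-0.10023871,  0.04081021,  0.01749278]), 'gripper_force': 0.0, 'gripper_width': 90.98889531755474} 14.0
```

```bash
python3 - <<'E'
import cv2
a=cv2.imread('pics/top0.png');b=cv2.imread('pics/scene0.png')
cv2.imwrite('pics/topc.png',cv2.resize(a[190:310,230:390],None,fx=5,fy=5,interpolation=cv2.INTER_CUBIC))
cv2.imwrite('pics/scc.png',cv2.resize(b[180:300,230:390],None,fx=5,fy=5,interpolation=cv2.INTER_CUBIC))
E
```

```text
(no output)
```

View pics/topc.png

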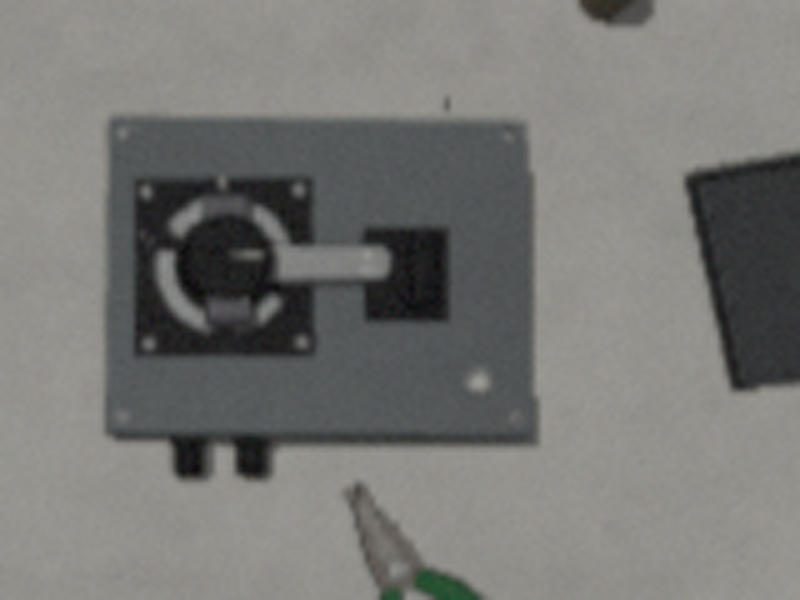

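View pics/scc.png

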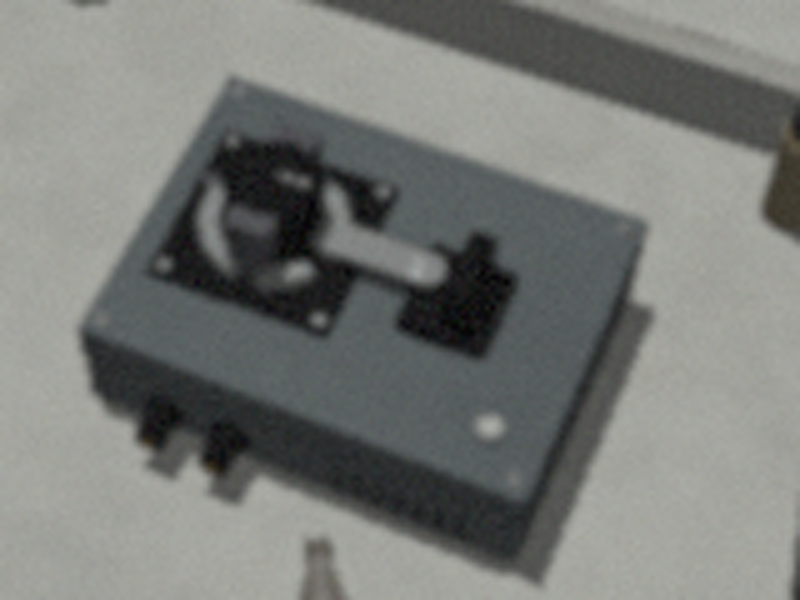

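View pics/top0.png

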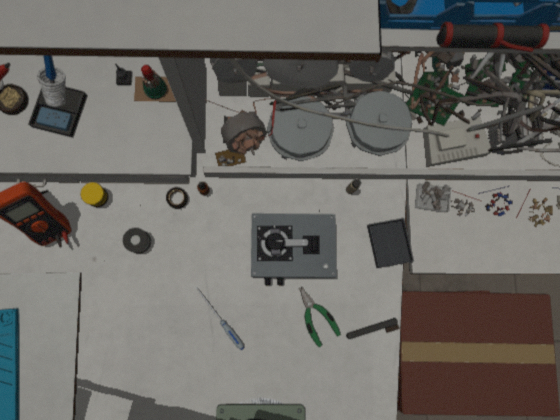

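```bash
python3 - <<'E'
from h import *
from scipy.optimize import least_squares
F={'top':dict(position=[345.93355024,14.22926667,1146.97328027],attitude=[-170.09435371,-1.43848395,-89.76435517],fx=463.3455,fy=463.3455,cx=267.29338,cy=217.92839),
'scene':dict(position=[-16.78308919,-263.34935345,830.69189265],attitude=[-142.21376584,1.00581722,-65.25701747],fx=436.79552,fy=436.79552,cx=281.29363,cy=206.56861)}
off={'top':(230,190),'scene':(230,180)}
def full(n,c): return [(c[0]+.5)/5-.5+off[n][0],(c[1]+.5)/5-.5+off[n][1]]
def show(l,n,pts,z):
    P=[onz(F[n],full(n,p),z)[:2] for p in pts]; print(l,n,np.round(P,1).tolist(),'mean',np.round(np.mean(P,0),1)); return np.array(P)
def yaw(P): # order TL,TR,BR,BL in top: TL=+x+y, TR=+x-y
    d=(P[0]-P[1])+(P[3]-P[2]); return np.degrees(np.arctan2(-d[0],d[1]))
P=show('bezel','top',[(136,180),(312,180),(313,355),(136,355)],63);print(yaw(P))
P=show('bscrew','top',[(146,191),(299,190),(302,342),(148,343)],63);print(yaw(P))
P=show('box','top',[(109,118),(525,123),(536,430),(108,434)],60);print(yaw(P))
P=show('lidscrew','top',[(123,133),(508,135),(516,417),(122,416)],60);print(yaw(P))
P=show('bscrew','scene',[(233,143),(383,191),(318,320),(164,265)],63);print(yaw(P))
P=show('box','scene',[(232,78),(643,222),(520,499),(84,327)],60);print(yaw(P))
P=show('lidscrew','scene',[(238,90),(624,227),(514,478),(101,317)],60);print(yaw(P))
show('tab_a','top',[(228,203)],100);show('tab_b','top',[(230,305)],100);show('tab_b','top',[(203,298),(253,298),(203,322),(253,322)],100)
show('tongue','top',[(280,264),(385,263)],74);show('tongue','scene',[(320,235),(432,268)],74)
show('foot','top',[(364,229),(447,229),(448,320),(365,321)],68)
show('grip','top',[(418,275)],95);show('grip','scene',[(480,245)],95)
E
```

```text
bezel top [[516.7, 12.6], [517.4, -70.9], [434.5, -71.0], [434.0, 11.9]] mean [475.7 -29.4]
0.4076171345429053
bscrew top [[511.5, 7.8], [512.6, -64.7], [440.5, -65.8], [439.6, 6.3]] mean [476.1 -29.1]
0.7831919713504663
box top [[547.0, 25.7], [546.4, -173.5], [400.3, -175.6], [397.4, 24.6]] mean [472.8 -74.7]
0.32005771183669773
lidscrew top [[539.8, 18.9], [540.4, -165.2], [406.3, -166.3], [405.7, 18.2]] mean [473.1 -73.6]
0.1800185720465161
bscrew scene [[509.5, 6.5], [512.1, -64.5], [439.5, -65.6], [438.2, 5.5]] mean [474.8 -29.5]
1.6098706323076344
box scene [[545.2, 23.8], [544.5, -172.5], [397.1, -171.3], [398.1, 23.2]] mean [471.2 -74.2]
-0.2521210622582194
lidscrew scene [[539.9, 18.3], [538.6, -165.9], [404.9, -165.9], [405.5, 19.0]] mean [472.2 -73.6]
-0.2862290190526593
tab_a top [[500.6, -29.5]] mean [500.6 -29.5]
tab_b top [[453.9, -30.5]] mean [453.9 -30.5]
tab_b top [[457.0, -18.2], [457.1, -40.9], [446.1, -18.2], [446.2, -40.9]] mean [451.6 -29.6]
tongue top [[475.9, -54.9], [476.7, -104.0]] mean [476.3 -79.4]
tongue scene [[472.4, -51.9], [476.0, -101.5]] mean [474.2 -76.7]
foot top [[493.5, -94.9], [493.8, -134.1], [450.8, -133.9], [450.1, -95.0]] mean [ 472.  -114.5]
grip top [[468.7, -116.8]] mean [ 468.7 -116.8]
grip scene [[480.9, -119.6]] mean [ 480.9 -119.6]
```

```bash
cat >> h.py <<'E'
def plan(x,y,z,yaw,n,dec=2):
    """rows from the measured pose to a target (tool down), tool axes, cm and rad"""
    s=sensors.state(); T=R.from_euler('xyz',s['ee_rot'],degrees=True); p=np.array(s['ee_pos'])
    G=R.from_euler('xyz',[180,0,yaw],degrees=True); w=(T.inv()*G).as_rotvec()/n
    out=[]; g=np.array([x,y,z],float)
    for i in range(n):
        d=np.round(T.inv().apply((g-p)/(n-i))/10,dec); q=np.round(w,4); 
        out.append([*map(float,d),*map(float,q)]); p=p+T.apply(d*10); T=T*R.from_rotvec(q)
    for i in range(0,n,5): print(sum(out[i:i+5],[]))
    print('end',np.round(p,2),T.as_euler('xyz',degrees=True).round(2))
E
python3 -c "
from h import *
plan(475.5,-29.3,160,90.8,20)"
```

```text
[-2.35, -2.48, 0.34, 0.0, -0.0, 0.0665, -2.51, -2.32, 0.34, 0.0, -0.0, 0.0665, -2.66, -2.15, 0.34, 0.0, -0.0, 0.0665, -2.79, -1.97, 0.34, 0.0, -0.0, 0.0665, -2.92, -1.78, 0.34, 0.0, -0.0, 0.0665]
[-3.03, -1.58, 0.34, 0.0, -0.0, 0.0665, -3.13, -1.37, 0.34, 0.0, -0.0, 0.0665, -3.21, -1.16, 0.34, 0.0, -0.0, 0.0665, -3.28, -0.95, 0.34, 0.0, -0.0, 0.0665, -3.34, -0.73, 0.34, 0.0, -0.0, 0.0665]
[-3.38, -0.5, 0.34, 0.0, -0.0, 0.0665, -3.4, -0.28, 0.34, 0.0, -0.0, 0.0665, -3.42, -0.05, 0.34, 0.0, -0.0, 0.0665, -3.41, 0.18, 0.34, 0.0, -0.0, 0.0665, -3.39, 0.4, 0.34, 0.0, -0.0, 0.0665]
[-3.36, 0.63, 0.34, 0.0, -0.0, 0.0665, -3.31, 0.85, 0.34, 0.0, -0.0, 0.0665, -3.24, 1.07, 0.34, 0.0, -0.0, 0.0665, -3.17, 1.28, 0.34, 0.0, -0.0, 0.0665, -3.07, 1.5, 0.33, 0.0, -0.0, 0.0665]
end [475.53 -29.27 160.05] [180.    -0.    90.74]
```

Emit:
step_arm --plan '[-2.35,-2.48,0.34,0,0,0.0665,-2.51,-2.32,0.34,0,0,0.0665,-2.66,-2.15,0.34,0,0,0.0665,-2.79,-1.97,0.34,0,0,0.0665,-2.92,-1.78,0.34,0,0,0.0665]' --hand 9.1

```text
time_s: 2.42
ee_pos: [216.7, 411.3, 210.9]
ee_rot: [180.0, 0.0, 147.8]
force: [0.7, 0.1, -0.4]
gripper_width: 90.7
gripper_force: 0.0
```

Emit:
step_arm --plan '[-3.03,-1.58,0.34,0,0,0.0665,-3.13,-1.37,0.34,0,0,0.0665,-3.21,-1.16,0.34,0,0,0.0665,-3.28,-0.95,0.34,0,0,0.0665,-3.34,-0.73,0.34,0,0,0.0665]'

```text
time_s: 2.83
ee_pos: [303.1, 263.9, 194.1]
ee_rot: [179.9, -0.0, 128.7]
force: [0.2, 0.2, -0.4]
gripper_width: 91.0
gripper_force: 0.0
```

Emit:
step_arm --plan '[-3.38,-0.5,0.34,0,0,0.0665,-3.4,-0.28,0.34,0,0,0.0665,-3.42,-0.05,0.34,0,0,0.0665,-3.41,0.18,0.34,0,0,0.0665,-3.39,0.4,0.34,0,0,0.0665]'

```text
time_s: 3.25
ee_pos: [389.6, 116.5, 177.1]
ee_rot: [179.9, -0.0, 109.6]
force: [1.0, 0.7, 0.9]
gripper_width: 90.9
gripper_force: 0.0
```

Emit:
step_arm --plan '[-3.36,0.63,0.34,0,0,0.0665,-3.31,0.85,0.34,0,0,0.0665,-3.24,1.07,0.34,0,0,0.0665,-3.17,1.28,0.34,0,0,0.0665,-3.07,1.5,0.33,0,0,0.0665]'

```text
time_s: 3.67
ee_pos: [476.2, -31.0, 160.0]
ee_rot: [180.0, -0.0, 90.5]
force: [0.2, -0.0, 0.2]
gripper_width: 91.0
gripper_force: 0.0
```

Emit:
step_arm --plan '[0,0,0,0,0,0,0,0,0,0,0,0]'

```text
time_s: 3.83
ee_pos: [475.9, -30.4, 159.7]
ee_rot: [-180.0, -0.0, 90.6]
force: [-0.1, 0.1, -0.6]
gripper_width: 90.9
gripper_force: 0.0
```

Emit:
step_arm --plan '[0.11,-0.04,2,0,0,0,0,0,2,0,0,0,0,0,2,0,0,0,0,0,0.8,0,0,0,0,0,0.27,0,0,0]' --hand 8.5 --newtons 8

```text
time_s: 4.25
ee_pos: [473.6, -27.1, 88.2]
ee_rot: [-179.8, -0.0, 90.8]
force: [0.4, -0.9, -0.2]
gripper_width: 85.3
gripper_force: 0.0
```

Emit:
step_arm --plan '[0,0,0,0,0,0,0,0,0,0,0,0,0,0,0,0,0,0,0,0,0,0,0,0,0,0,0,0,0,0]' --hand 6.3

```text
time_s: 4.67
ee_pos: [475.5, -28.2, 90.0]
ee_rot: [179.9, 0.0, 90.7]
force: [0.2, 0.1, 0.2]
gripper_width: 63.1
gripper_force: 0.0
```

Emit:
step_arm --plan '[0,0,0,0,0,0,0,0,0,0,0,0,0,0,0,0,0,0,0,0,0,0,0,0,0,0,0,0,0,0]' --hand 5.6

```text
time_s: 5.08
ee_pos: [475.3, -28.2, 89.7]
ee_rot: [180.0, -0.0, 90.7]
force: [-0.8, 0.6, 6.0]
gripper_width: 56.1
gripper_force: 6.4
```

Emit:
step_arm --plan '[-0.1,0,0,0,0,0,0,0,0,0,0,0,0,0,0,0,0,0]' --hand 5.9

```text
time_s: 5.33
ee_pos: [475.0, -29.2, 89.0]
ee_rot: [-180.0, -0.0, 90.7]
force: [0.3, 0.5, 1.2]
gripper_width: 58.9
gripper_force: 0.4
```

Emit:
step_arm --plan '[0,0,0,0,0,0,0,0,0,0,0,0,0,0,0,0,0,0]' --hand 5.5

```text
time_s: 5.58
ee_pos: [475.0, -29.2, 89.1]
ee_rot: [-180.0, -0.0, 90.8]
force: [-0.5, 0.5, 0.2]
gripper_width: 55.0
gripper_force: 6.9
```

Emit:
step_arm --plan '[0,0,0,0,0,0,0,0,0,0,0,0]'

```text
time_s: 5.75
ee_pos: [475.0, -29.2, 89.1]
ee_rot: [-180.0, -0.0, 90.7]
force: [-0.5, -0.6, -1.1]
gripper_width: 55.1
gripper_force: 6.9
```

Emit:
step_arm --plan '[0,0,0,0,0,0,0,0,0,0,0,0,0,0,0,0,0,0]' --hand 4.9 --newtons 13

```text
time_s: 6.0
ee_pos: [475.0, -29.2, 89.2]
ee_rot: [-180.0, -0.0, 90.7]
force: [0.1, -1.1, -2.1]
gripper_width: 49.2
gripper_force: 9.8
```

```bash
python3 - <<'E'
from h import *
L=[]
for i in range(8):
    f=viewer.grab_frame('top'); s=sensors.state(); L.append([*s['force'],*s['torque'],s['gripper_width'],s['gripper_force'],*s['ee_pos']])
print(np.mean(L,0).round(2),np.std(L,0).round(2))
E
```

```text
[-8.800e-01 -5.100e-01 -1.940e+00 -2.100e-01  2.400e-01  5.000e-02
  4.920e+01  9.800e+00  4.750e+02 -2.919e+01  8.920e+01] [0.45 0.4  0.45 0.03 0.03 0.02 0.11 0.   0.02 0.01 0.01]
```

Emit:
step_arm --plan '[0,-0.04,0,0,0,0,0,0,0,0,0,0]'

```text
time_s: 6.57
ee_pos: [474.7, -29.2, 89.2]
ee_rot: [180.0, -0.0, 90.7]
force: [-0.3, -1.4, -3.0]
gripper_width: 49.4
gripper_force: 9.8
```

Emit:
step_arm --plan '[0,0,0,0,0,0,0,0,0,0,0,0,0,0,0,0,0,0]' --hand 4.6 --newtons 13.5

```text
time_s: 6.82
ee_pos: [474.7, -29.2, 89.2]
ee_rot: [-180.0, -0.0, 90.7]
force: [-0.4, -0.4, -3.2]
gripper_width: 46.2
gripper_force: 11.3
```

```bash
python3 - <<'E'
from h import *
L=[]
for i in range(6):
    f=viewer.grab_frame('top'); s=sensors.state(); L.append([*s['force'],*s['torque'],s['gripper_width'],s['gripper_force'],*s['ee_pos']])
print(np.mean(L,0).round(2),np.std(L,0).round(2))
E
```

```text
[-4.5000e-01 -8.8000e-01 -4.1400e+00 -2.9000e-01  1.3000e-01  4.0000e-02
  4.6210e+01  1.1250e+01  4.7471e+02 -2.9200e+01  8.9250e+01] [0.32 0.61 0.36 0.02 0.02 0.04 0.11 0.   0.02 0.01 0.01]
```

Emit:
step_arm --plan '[0,0,0,0,0,-0.07,0,0,0,0,0,-0.07,0,0,0,0,0,-0.07,0,0,0,0,0,-0.07,0,0,0,0,0,-0.07]'

```text
time_s: 7.53
ee_pos: [474.6, -29.1, 89.2]
ee_rot: [-180.0, -0.0, 111.0]
force: [-0.3, -0.8, -5.3]
gripper_width: 45.9
gripper_force: 11.3
```

Emit:
step_arm --plan '[0,0,0,0,0,-0.05,0,0,0,0,0,-0.05,0,0,0,0,0,-0.05,0,0,0,0,0,0]'

```text
time_s: 7.87
ee_pos: [474.5, -29.1, 89.3]
ee_rot: [-180.0, -0.0, 119.4]
force: [-0.4, -0.4, -4.4]
gripper_width: 45.9
gripper_force: 11.3
```

```bash
python3 - <<'E'
from h import *
L=[]
for i in range(6):
    f=viewer.grab_frame('top'); s=sensors.state(); L.append([*s['force'],*s['torque'],s['gripper_width'],s['gripper_force'],*s['ee_pos'],s['ee_rot'][2]])
m=np.mean(L,0);print(m.round(2))
y=np.radians(m[-1]);print('tool y force',m[0]*np.sin(y)-m[1]*np.cos(y),'tool x',m[0]*np.cos(y)+m[1]*np.sin(y))
c=f['img'][190:310,230:390,::-1]
cv2.imwrite('pics/turn.png',cv2.resize(c,None,fx=4,fy=4,interpolation=cv2.INTER_CUBIC))
E
```

```text
[-8.5000e-01 -6.4000e-01 -3.8600e+00 -1.8000e-01  2.3000e-01  6.0000e-02
  4.6180e+01  1.1250e+01  4.7450e+02 -2.9100e+01  8.9260e+01  1.1934e+02]
tool y force -1.0534498153608247 tool x -0.14080583296439103
```

View pics/turn.png

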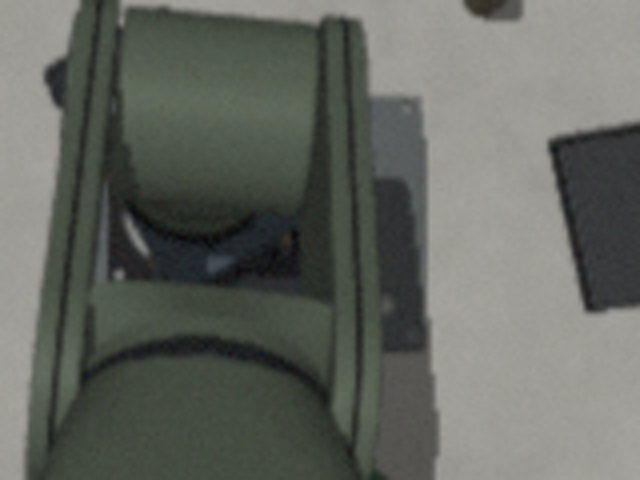

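```bash
python3 - <<'E'
from h import *
f=viewer.grab_frame('scene')
cv2.imwrite('pics/turn2.png',cv2.resize(f['img'][160:300,210:390,::-1],None,fx=4,fy=4,interpolation=cv2.INTER_CUBIC))
E
```

```text
(no output)
```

View pics/turn2.png

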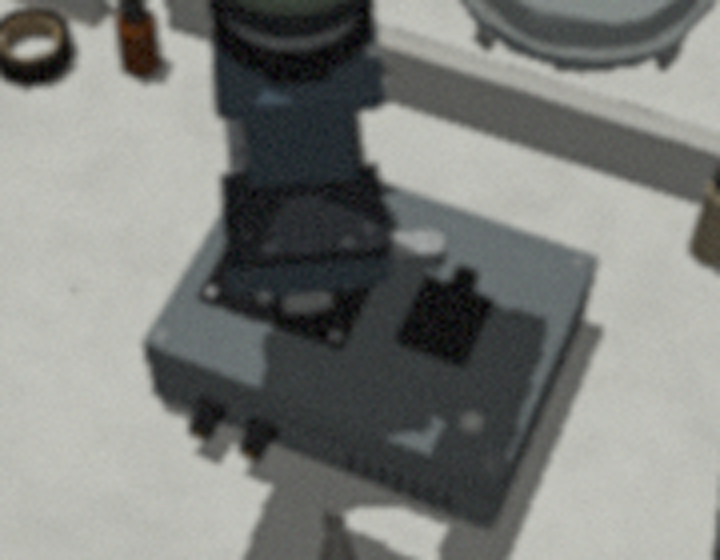

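Emit:
step_arm --plan '[0,-0.03,0,0,0,-0.07,0,0,0,0,0,-0.07,0,0,0,0,0,-0.07,0,0,0,0,0,-0.07,0,0,0,0,0,0]'

```text
time_s: 8.63
ee_pos: [474.2, -29.2, 89.2]
ee_rot: [-180.0, -0.0, 135.5]
force: [-2.2, -0.1, -3.4]
gripper_width: 46.0
gripper_force: 11.3
```

```bash
cat > m.py <<'E'
from h import *
L=[]
for i in range(5):
    f=viewer.grab_frame('scene'); s=sensors.state(); L.append([*s['force'],*s['torque'],s['gripper_width'],s['gripper_force'],*s['ee_pos'],s['ee_rot'][2]])
m=np.mean(L,0);print(m.round(2))
y=np.radians(m[-1]);print('tool y force',m[0]*np.sin(y)-m[1]*np.cos(y),'tool x',m[0]*np.cos(y)+m[1]*np.sin(y))
E
python3 m.py
```

```text
[-1.7200e+00  1.9000e-01 -4.0400e+00 -3.0000e-02  3.5000e-01  5.0000e-02
  4.6070e+01  1.1250e+01  4.7416e+02 -2.9200e+01  8.9240e+01  1.3535e+02]
tool y force -1.0739248053367851 tool x 1.3590670003461602
```

Emit:
step_arm --plan '[0,-0.03,0,0,0,-0.07,0,0,0,0,0,-0.07,0,0,0,0,0,-0.07,0,0,0,0,0,-0.07,0,0,0,0,0,-0.05]'

```text
time_s: 9.3
ee_pos: [473.8, -29.5, 89.2]
ee_rot: [-180.0, -0.1, 154.5]
force: [-2.6, -0.2, -3.1]
gripper_width: 46.1
gripper_force: 11.3
```

Emit:
step_arm --plan '[0,0,0,0,0,-0.03,0,0,0,0,0,-0.03,0,0,0,0,0,-0.02,0,0,0,0,0,0]'

```text
time_s: 9.63
ee_pos: [473.8, -29.5, 89.3]
ee_rot: [-180.0, -0.1, 158.9]
force: [-2.5, -0.6, -2.6]
gripper_width: 45.9
gripper_force: 11.3
```

```bash
python3 m.py
```

```text
[-3.3900e+00 -1.7000e-01 -2.7800e+00 -4.0000e-02  6.0000e-01  3.0000e-02
  4.6180e+01  1.1260e+01  4.7378e+02 -2.9480e+01  8.9230e+01  1.5890e+02]
tool y force -1.3818605985220995 tool x 3.0959398209384514
```

Emit:
step_arm --plan '[-0.05,0,0,0,0,-0.015,0,0,0,0,0,-0.015,0,0,0,0,0,0]'

```text
time_s: 10.13
ee_pos: [474.0, -29.5, 89.2]
ee_rot: [180.0, -0.1, 160.6]
force: [-5.7, -0.1, -1.5]
gripper_width: 46.4
gripper_force: 11.2
```

```bash
python3 m.py
```

```text
[-5.0400e+00  6.5000e-01 -1.3600e+00  4.0000e-02  9.2000e-01 -3.0000e-01
  4.6040e+01  1.1220e+01  4.7400e+02 -2.9540e+01  8.9220e+01  1.6059e+02]
tool y force -1.0589191949941936 tool x 4.9726564015372645
```

Emit:
step_arm --plan '[0,0,0,0,0,0,0,0,0,0,0,0,0,0,0,0,0,0,0,0,0,0,0,0,0,0,0,0,0,0]' --hand 5.6

```text
time_s: 10.8
ee_pos: [474.2, -29.6, 89.2]
ee_rot: [-180.0, -0.1, 160.6]
force: [-5.7, 0.8, -2.8]
gripper_width: 55.9
gripper_force: 6.4
```

```bash
python3 m.py
```

```text
[-5.3600e+00  7.9000e-01 -2.3000e+00  5.0000e-02  9.5000e-01 -2.4000e-01
  5.5960e+01  6.3500e+00  4.7418e+02 -2.9600e+01  8.9180e+01  1.6063e+02]
tool y force -1.0280998192071606 tool x 5.316325539654957
```

Emit:
step_arm --plan '[0,0,0,0,0,0,0,0,0,0,0,0,0,0,0,0,0,0,0,0,0,0,0,0,0,0,0,0,0,0]' --hand 8.2

```text
time_s: 11.47
ee_pos: [476.0, -29.8, 89.9]
ee_rot: [180.0, 0.2, 160.7]
force: [-0.1, -0.2, -0.4]
gripper_width: 82.0
gripper_force: 0.0
```

Emit:
step_arm --plan '[0,0,-1,0,0,0,0,0,-2,0,0,0,0,0,-3,0,0,0,0,0,-3,0,0,0,0,0,-1,0,0,0]'

```text
time_s: 11.88
ee_pos: [477.4, -29.9, 193.6]
ee_rot: [179.9, 0.5, 160.7]
force: [0.5, 0.3, 0.4]
gripper_width: 82.1
gripper_force: 0.0
```

```bash
python3 - <<'E'
from h import *
f=viewer.grab_frame('scene')
cv2.imwrite('pics/off.png',cv2.resize(f['img'][160:300,210:390,::-1],None,fx=4,fy=4,interpolation=cv2.INTER_CUBIC))
plan(472,-119,140,180,5)
E
```

```text
[-0.47, -1.72, 1.08, 0.0002, 0.002, -0.0675, -0.36, -1.75, 1.07, 0.0002, 0.002, -0.0675, -0.24, -1.77, 1.08, 0.0002, 0.002, -0.0675, -0.12, -1.78, 1.07, 0.0002, 0.002, -0.0675, -0.01, -1.78, 1.08, 0.0002, 0.002, -0.0675]
end [ 471.99 -118.96  139.96] [-1.8000e+02 -1.0000e-02  1.7999e+02]
```

View pics/off.png

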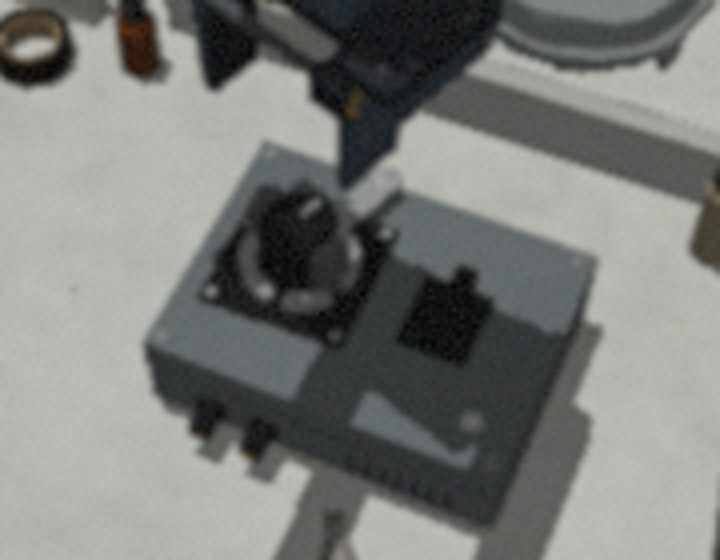

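Emit:
step_arm --plan '[-0.47,-1.72,1.08,0,0.002,-0.0675,-0.36,-1.75,1.07,0,0.002,-0.0675,-0.24,-1.77,1.08,0,0.002,-0.0675,-0.12,-1.78,1.07,0,0.002,-0.0675,0,-1.78,1.08,0,0.002,-0.0675]' --hand 4

```text
time_s: 12.35
ee_pos: [467.8, -119.3, 133.8]
ee_rot: [179.9, -0.6, -179.8]
force: [0.4, -0.0, -0.7]
gripper_width: 51.7
gripper_force: 0.0
```

Emit:
step_arm --plan '[0,0,0,0,0,0,0,0,0,0,0,0,0,0,0,0,0,0]'

```text
time_s: 12.6
ee_pos: [468.3, -118.2, 135.1]
ee_rot: [179.9, -0.6, 179.9]
force: [0.3, -0.0, 0.4]
gripper_width: 40.6
gripper_force: 0.0
```

```bash
python3 - <<'E'
from h import *
plan(472,-119,86,180,4)
E
```

```text
[-0.1, -0.02, 1.23, 0.0006, -0.0026, -0.0004, -0.1, -0.02, 1.23, 0.0006, -0.0026, -0.0004, -0.1, -0.03, 1.23, 0.0006, -0.0026, -0.0004, -0.1, -0.02, 1.22, 0.0006, -0.0026, -0.0004]
end [ 472.02 -118.99   86.01] [-1.8e+02  1.0e-02  1.8e+02]
```

Emit:
step_arm --plan '[-0.1,-0.02,1.2,0,-0.0026,0,-0.1,-0.02,1.2,0,-0.0026,0,-0.1,-0.03,1.2,0,-0.0026,0,-0.1,-0.02,1.2,0,-0.0026,0,0,0,0,0,0,0]'

```text
time_s: 13.02
ee_pos: [471.2, -118.2, 86.1]
ee_rot: [179.8, -0.1, -180.0]
force: [-0.3, -0.2, 0.4]
gripper_width: 40.1
gripper_force: 0.0
```

Emit:
step_arm --plan '[0,0,0,0,0,0,0,0,0,0,0,0,0,0,0,0,0,0,0,0,0,0,0,0,0,0,0,0,0,0]' --hand 2 --newtons 15

```text
time_s: 13.43
ee_pos: [472.5, -119.5, 88.0]
ee_rot: [179.9, 0.1, 180.0]
force: [-0.2, -0.2, 0.1]
gripper_width: 19.9
gripper_force: 0.0
```

Emit:
step_arm --plan '[0,0,0,0,0,0,0,0,0,0,0,0,0,0,0,0,0,0,0,0,0,0,0,0,0,0,0,0,0,0]' --hand 0.8

```text
time_s: 13.85
ee_pos: [472.3, -119.6, 87.7]
ee_rot: [179.9, 0.1, 180.0]
force: [-0.6, 0.0, 2.9]
gripper_width: 11.6
gripper_force: 15.0
```

```bash
python3 m.py
```

```text
[-7.5000e-01  3.0000e-01  4.5200e+00 -1.0000e-02  1.5000e-01 -0.0000e+00
  1.2130e+01  1.5000e+01  4.7226e+02 -1.1955e+02  8.7710e+01  1.7998e+02]
tool y force 0.29537243145322317 tool x 0.7469220435682765
```

Emit:
step_arm --plan '[0,0,-0.7,0,0,0,0,0,-0.7,0,0,0,0,0,-0.8,0,0,0,0,0,-1,0,0,0,0,0,-1.5,0,0,0]'

```text
time_s: 14.52
ee_pos: [471.4, -119.3, 134.6]
ee_rot: [179.9, -0.1, 180.0]
force: [-0.0, 0.5, -1.1]
gripper_width: 12.4
gripper_force: 15.0
```

Emit:
step_arm --plan '[0,0,-2,0,0,0,0,0,-2,0,0,0,0,0,0,0,0,0,0,0,0,0,0,0]'

```text
time_s: 14.85
ee_pos: [472.6, -119.7, 175.6]
ee_rot: [179.9, 0.2, 180.0]
force: [-0.2, 0.4, -0.8]
gripper_width: 12.1
gripper_force: 15.0
```

```bash
python3 - <<'E'
from h import *
f=viewer.grab_frame('scene'); cv2.imwrite('pics/lift.png',f['img'][:,:,::-1])
print(sensors.state()['ee_pos'])
E
```

```text
[ 471.78532906 -119.50608525  174.40906598]
```

View pics/lift.png

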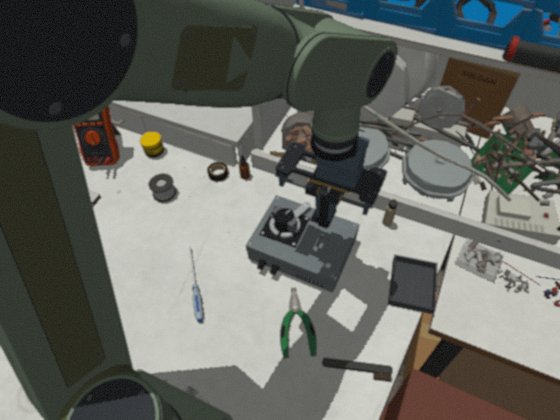

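```bash
python3 - <<'E'
from h import *
plan(485,-322,150,90,15)
E
```

```text
[-0.09, -1.35, 0.16, 0.0001, -0.0001, 0.1047, -0.23, -1.33, 0.16, 0.0001, -0.0001, 0.1047, -0.37, -1.3, 0.16, 0.0001, -0.0001, 0.1047, -0.5, -1.26, 0.16, 0.0001, -0.0001, 0.1047, -0.63, -1.2, 0.16, 0.0001, -0.0001, 0.1047]
[-0.75, -1.13, 0.16, 0.0001, -0.0001, 0.1047, -0.86, -1.04, 0.16, 0.0001, -0.0001, 0.1047, -0.97, -0.94, 0.16, 0.0001, -0.0001, 0.1047, -1.06, -0.84, 0.16, 0.0001, -0.0001, 0.1047, -1.14, -0.72, 0.16, 0.0001, -0.0001, 0.1047]
[-1.21, -0.6, 0.16, 0.0001, -0.0001, 0.1047, -1.27, -0.47, 0.17, 0.0001, -0.0001, 0.1047, -1.31, -0.33, 0.16, 0.0001, -0.0001, 0.1047, -1.34, -0.19, 0.17, 0.0001, -0.0001, 0.1047, -1.36, -0.05, 0.16, 0.0001, -0.0001, 0.1047]
end [ 485.05 -321.98  150.04] [1.7996e+02 1.0000e-02 9.0000e+01]
```

Emit:
step_arm --plan '[-0.09,-1.35,0.16,0,0,0.1047,-0.23,-1.33,0.16,0,0,0.1047,-0.37,-1.3,0.16,0,0,0.1047,-0.5,-1.26,0.16,0,0,0.1047,-0.63,-1.2,0.16,0,0,0.1047]'

```text
time_s: 15.32
ee_pos: [475.5, -187.3, 164.7]
ee_rot: [179.9, -0.2, 149.7]
force: [-0.1, -0.7, -0.9]
gripper_width: 12.0
gripper_force: 15.0
```

Emit:
step_arm --plan '[-0.75,-1.13,0.16,0,0,0.1047,-0.86,-1.04,0.16,0,0,0.1047,-0.97,-0.94,0.16,0,0,0.1047,-1.06,-0.84,0.16,0,0,0.1047,-1.14,-0.72,0.16,0,0,0.1047]'

```text
time_s: 15.73
ee_pos: [479.9, -254.7, 156.5]
ee_rot: [-180.0, -0.2, 119.7]
force: [0.5, 0.4, -0.3]
gripper_width: 11.3
gripper_force: 15.0
```

Emit:
step_arm --plan '[-1.21,-0.6,0.16,0,0,0.1047,-1.27,-0.47,0.17,0,0,0.1047,-1.31,-0.33,0.16,0,0,0.1047,-1.34,-0.19,0.17,0,0,0.1047,-1.36,-0.05,0.16,0,0,0.1047]'

```text
time_s: 16.15
ee_pos: [484.4, -322.1, 148.0]
ee_rot: [-179.9, -0.2, 89.7]
force: [0.1, 0.3, -0.6]
gripper_width: 11.7
gripper_force: 15.0
```

Emit:
step_arm --plan '[0,0,0,0,0,0,0,0,0,0,0,0,0,0,0,0,0,0]'

```text
time_s: 16.4
ee_pos: [484.7, -321.1, 149.0]
ee_rot: [-179.9, -0.2, 90.1]
force: [1.1, 0.2, -0.8]
gripper_width: 11.8
gripper_force: 15.0
```

```bash
python3 - <<'E'
from h import *
f=viewer.grab_frame('scene'); cv2.imwrite('pics/tr.png',cv2.resize(f['img'][150:330,320:500,::-1],None,fx=3,fy=3,interpolation=cv2.INTER_CUBIC))
plan(485,-322,51,90,5)
E
```

```text
[-0.02, 0.0, 1.97, -0.0001, -0.0006, 0.0004, -0.03, 0.0, 1.97, -0.0001, -0.0006, 0.0004, -0.02, 0.01, 1.96, -0.0001, -0.0006, 0.0004, -0.02, 0.0, 1.97, -0.0001, -0.0006, 0.0004, -0.02, 0.01, 1.96, -0.0001, -0.0006, 0.0004]
end [ 485.04 -321.97   51.02] [-179.99   -0.     90.01]
```

View pics/tr.png

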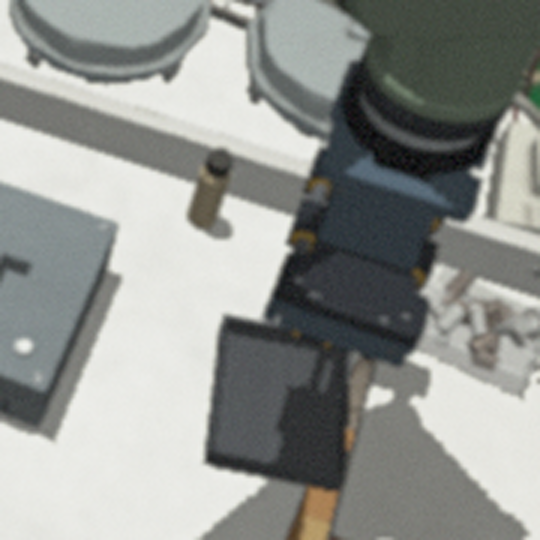

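Emit:
step_arm --plan '[-0.02,0,1.97,0,0,0,-0.03,0,1.97,0,0,0,-0.02,0,1.96,0,0,0,-0.02,0,1.9,0,0,0,-0.02,0,1.5,0,0,0]'

```text
time_s: 16.87
ee_pos: [484.8, -321.7, 55.6]
ee_rot: [-180.0, -0.2, 90.1]
force: [0.6, -0.2, -0.9]
gripper_width: 11.8
gripper_force: 15.0
```

Emit:
step_arm --plan '[0,0,0.1,0,0,0,0,0,0.1,0,0,0,0,0,0.1,0,0,0,0,0,0,0,0,0]'

```text
time_s: 17.2
ee_pos: [486.0, -323.2, 55.0]
ee_rot: [179.9, -0.0, 90.0]
force: [0.1, 0.7, -0.0]
gripper_width: 12.0
gripper_force: 15.0
```

Emit:
step_arm --plan '[0,0,0.2,0,0,0,0,0,0.15,0,0,0,0,0,0.15,0,0,0,0,0,0.1,0,0,0,0,0,0,0,0,0]'

```text
time_s: 17.62
ee_pos: [485.4, -323.0, 47.8]
ee_rot: [180.0, -0.1, 90.0]
force: [0.7, -0.6, -1.3]
gripper_width: 11.8
gripper_force: 15.0
```

Emit:
step_arm --plan '[0,0,0.1,0,0,0,0,0,0,0,0,0]'

```text
time_s: 17.78
ee_pos: [485.4, -323.0, 47.7]
ee_rot: [180.0, -0.1, 90.0]
force: [-1.4, 0.9, 5.3]
gripper_width: 11.8
gripper_force: 15.0
```

Contact (5 N up); release and retreat.

Emit:
step_arm --plan '[0,0,0,0,0,0,0,0,0,0,0,0,0,0,0,0,0,0,0,0,0,0,0,0,0,0,0,0,0,0]' --hand 4

```text
time_s: 18.2
ee_pos: [485.4, -323.0, 46.7]
ee_rot: [180.0, -0.1, 90.0]
force: [0.7, 0.5, -0.3]
gripper_width: 39.6
gripper_force: 0.0
```

Emit:
step_arm --plan '[0,0,-1,0,0,0,0,0,-2,0,0,0,0,0,-3,0,0,0,0,0,-3.5,0,0,0,0,0,-3.5,0,0,0]'

```text
time_s: 18.62
ee_pos: [484.9, -322.9, 178.6]
ee_rot: [-180.0, -0.1, 90.0]
force: [0.9, -0.5, -0.9]
gripper_width: 39.6
gripper_force: 0.0
```

Emit:
step_arm --plan '[2,0,-2,0,0,0,3,0,0,0,0,0,3,0,0,0,0,0,3,0,0,0,0,0,0,0,0,0,0,0]'

```text
time_s: 19.03
ee_pos: [484.6, -208.9, 198.1]
ee_rot: [180.0, -0.2, 90.2]
force: [-0.2, 0.2, -0.1]
gripper_width: 39.8
gripper_force: 0.0
```

```bash
python3 - <<'E'
from h import *
f=viewer.grab_frame('scene'); cv2.imwrite('pics/end.png',cv2.resize(f['img'][150:330,230:450,::-1],None,fx=3,fy=3,interpolation=cv2.INTER_CUBIC))
for k,z in(('fuse_carrier',3),('tray',0),('vial',0)): 
  for r in viewer.pinpoint(k,f)[:2]: print(k,r['score'],onz(f,r['location'],z))
s=sensors.state();print(s['time_s'],s['ee_pos'],s['force'])
E
```

```text
fuse_carrier 0.56 [ 490.76201714 -323.16874069    3.        ]
tray 0.85 [ 481.8083781 -319.3320823    0.       ]
19.2333 [ 485.54104484 -213.92196211  197.55347152] [-0.05733821  0.35100262 -0.40924298]
```

View pics/end.png

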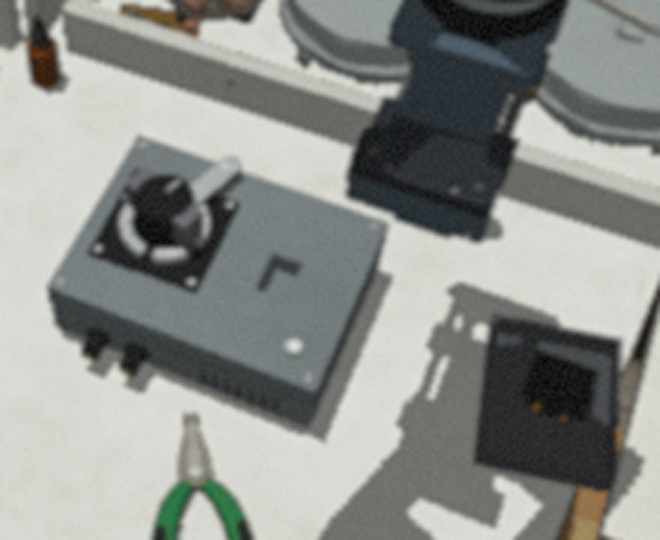

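```bash
python3 - <<'E'
from h import *
f=viewer.grab_frame('scene')
c=lambda X:((np.array(proj(f,X))-[230,150])*3).round()
o=np.array([485.4,-323,3])
for n,ps in dict(plug0=[(a,b,0) for a in(-10,10) for b in(-15,15)],foot=[(a,b,25) for a in(-15,24) for b in(-22,22)],grip=[(a,b,52) for a in(-6,6) for b in(-17,17)]).items():
    print(n,[c(o+p).tolist() for p in ps])
i=f['img'][245:310,385:445,::-1]; i=np.clip(i.astype(float)*2.2,0,255).astype('uint8')
cv2.imwrite('pics/end2.png',cv2.resize(i,None,fx=9,fy=9,interpolation=cv2.INTER_CUBIC))
E
```

```text
plug0 [[571.0, 424.0], [529.0, 408.0], [578.0, 400.0], [536.0, 385.0]]
foot [[589.0, 417.0], [524.0, 393.0], [602.0, 370.0], [539.0, 347.0]]
grip [[594.0, 384.0], [543.0, 365.0], [598.0, 369.0], [548.0, 351.0]]
```

View pics/end2.png

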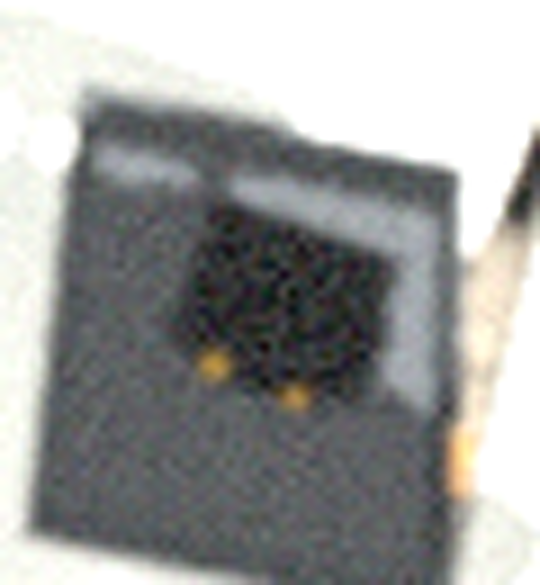

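```bash
python3 -c "
from workcell import env
print(env.job_done())"
```

```text
the job is handed in; nothing more can be done
None
```

I turned the switch anticlockwise to its OFF stop, with both tabs sprung out to lock it. The fuse carrier stands in the tray and the arm is clear; I handed the job in at about 19 s, but the hand-in call returned no verdict.

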